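Free the pawl and lower the repair lift

TASK

The ratchet lift on the bench is holding a disc drive up and its yellow pawl is jammed under the load. Pull the orange handle up about a centimetre to take the weight off the pawl, then take the blue-handled rod and with its steel shaft, not with your fingers and without forcing, flick the pawl up and right over so that it stays lying back off the teeth. Then ease the load gently all the way down and leave the rod lying on the bench, disturbing nothing else.

Things in the scene. Friction and masses are not known exactly. Their poses are not given: they have to be found in the camera images.
- lift: Bench lift's fixed base: blue steel plate 140 x 400 x 12 mm, origin at the centre of its underside. Along its y (the 400 mm): platform with the load, a metal disc drive, on the +y side; upright dark mast 24 x 24 mm at the middle; pawl on the -y side. Its -x side faces the robot; the rod comes in from there. Grey guide posts flank the mast at x = +-14 to +-26 mm, 36 mm along y, up to z = 100 mm.
- carriage (a joint): Height of the sliding mast with teeth, platform, load and handle above its lowest position, m; 0 = fully down, 0.100 = upper stop. Starts near 0.061, a tooth within 2 mm above the pawl's nose, which blocks it from going down. About 0.6 kg; a 10 N friction brake holds it wherever it is left: raising takes about 16 N, pushing down about 4 N.
- lift_handle (a point): Centre of the orange handle on top of the mast: a bar 70 mm along the lift's x, 30 mm along its y, 30 mm high, straight above the base's origin at 217 mm + the carriage value. Below it is the 24 mm mast. Five steel teeth, 6 mm thick, 26 mm apart, stick out from the mast's -y face to y = -22 mm of the lift's frame and move with it.
- pawl (a joint): Angle of the yellow pawl, rad: 0 = engaged, leaning 50 degrees above horizontal towards the mast (lift's +y), nose between the teeth; grows as it swings up and back to the lift's -y; upright at 0.70, then it falls by itself to its stop at 1.75 and stays. A tooth on the nose jams it: the carriage must first stand 8 to 22 mm higher than at the start. Free, it takes 1 to 2 N to swing.
- pawl_pivot (a point): Pawl's hinge axis (parallel to the lift's x), at x = 0, y = -87, z = 40 mm in the lift's frame, between two grey cheeks (x = +-18 mm, up to z = 54 mm). The pawl is a yellow bar 16 mm wide along x (-8 to +8 mm), 10 mm thick, 110 mm from pivot to nose centre, 0.2 kg. The gap under the bar, between it and the teeth, is open along x.
- pawl_nose (a point): Centre of the pawl's round steel nose (radius 4 mm), 110 mm from the pivot.
- rod: Release rod, loose, 200 mm long: square blue handle 90 x 24 x 24 mm and round steel shaft 10 mm thick, 110 mm long, along its own +x. Origin at the centre of the handle's underside; axis 12 mm above it; handle x = -45 to +45 mm, shaft x = 45 to 155 mm. 0.18 kg, centre of mass near x = 25 mm. Lies flat on the bench, shaft pointing roughly away from the robot.
- rod_tip (a point): Centre of the end of the rod's shaft.
- screwdriver: Bystander: red-handled screwdriver lying on the bench.
- pliers: Bystander: red pliers lying on the bench, about 150 mm long, 14 mm high.
- parts_bin: Bystander: open yellow bin 110 x 160 x 60 mm.
- cover: Bystander: white plastic cover 100 x 45 x 22 mm.
- lift_stop (a point): Top of the grey stop post, 26 x 16 mm, on which the thrown-over pawl comes to lie: at x = 0, y = -150 mm, z = 74 mm in the lift's frame.
Mind the look-alikes: they are no part of the job. Of the things that look like the rod, the smallest one is meant.

How it is judged:
By the outcome, as a careful person would: the job done as asked, in the order asked, and still so for the second after the job is handed in, with the robot touching nothing.
It also fails if it takes over 72 s, if anything falls off the work surface, if the arm or the gripper's body presses on something with over 40 N, if the wrist force passes 120 N, or if a joint passes its speed limit or range.

ROBOT

A 7-joint arm with a two-finger parallel gripper is mounted at the origin on the work surface. World frame = base frame: x ahead of the robot, y to its left, z up, the work surface at z = 0. Lengths are in m, angles in rad, forces in N, time in s.
With the tool pointing down it reaches from about 0.35 to 0.9 m from the base axis. Payload 7.2 kg.
Tool frame: the origin (TCP) lies midway between the tips of the shut fingers; the grasp point (between the pads) lies 19 mm behind it; z points along the fingers, y is the line along which they close (so a half turn about z gives the same grasp; the last joint's range is limited). The gripper opens to 88 mm and grips with 3 to 60 N. Pads are 20 mm wide; open, the fingers measure 115 mm over their backs; the gripper's body (75 mm by 178 mm) begins 61 mm behind the grasp point.
Start: joints at [-1.357, 0.411, -0.013, 1.596, 0.006, 1.134, -0.082], TCP at [0.174, 0.6, 0.223] pointing down, gripper open.
Joint ranges: [-2.95, 2.95], [-0.29, 1.99], [-1.47, 1.44], [0.14, 2.54], [-1.03, 4.17], [0.13, 1.85], [-2.86, 2.86]. Speed limits (rad/s): [2.39, 2.39, 3.01, 3.01, 3.14, 3.14, 3.14].

INTERFACE

Orientations are given as a rotation vector (axis times angle).
In Python, from station import robot gives the robot as it stands. The module is installed in compiled form; this text tells all that it offers.
- The arm moves only by the tool carry_out, never from a script. Its argument "increments" is a list of rows, each an object with "xyz": the shift along the tool's x, y, z in m, a list of three; "turn": the turn about the tool's z in rad; "claw": the closure, from 0 (fully open) to 1 (shut). In form: [{"xyz": [dx, dy, dz], "turn": turn, "claw": claw}, ...]. A call has exactly 5 rows; each row is the pose to reach, as a shift and turn from the pose commanded when the call began, along the tool's axes at that moment; what a row does not reach only later rows make up. A row lasts 1/12 s, in which the tool goes at most 41.7 mm and 7.16 degrees, less where a joint would pass 70% of its speed; a pose out of reach is approached as far as the arm can. A call with a gripper value outside its range is refused whole. The fingers move at their own pace and stop on an object; "force" is the grip in N (left out, the last holds). Time passes only in rows, so rows that repeat a pose let the fingers close, or fill a call up. It gives the time, the measured TCP pose, the force, the opening and the grip force at its end, in the units of the state.
- robot.get_state(): the state, without advancing time (a new reading comes with each control period).
- robot.snapshot(name): name is "scene" or "top" or "wrist"; returns the picture (400x640x3 uint8, blue, green, red); there is no depth.
- robot.camera_params(name): a dict with "fx", "fy", "cx", "cy" (pixels), "rvec" (rotation vector, rad) and "tvec" (3), from world to camera coordinates, as OpenCV has them. Camera axes: x right, y down, z forward; pixel columns grow to the right and rows downward; lengths in m; the calibration is good to about 2 mm. The wrist camera is an equidistant fisheye: a pixel r from the principal point sees the ray r / f radians off the axis. A picture is of the moment at which its call begins: read the wrist's pose just before it. camera_params takes no time and is no camera call; for the wrist camera it gives the pose at the moment of the call.
- robot.finish_job(): hands the job in; it is judged then, once.
The state is a dict: "clock": time; "q": joint angles; "dq": joint speeds; "joint_torque": joint torques, N m; "eef_pos": TCP position; "ee_rot": TCP orientation; "force": force on the tool from outside, world axes, zero at the start; "wrist_torque": the same for the moment, N m; "grip_width": finger opening in m; "gripper_force": force on a finger pad.
Only numpy, scipy, OpenCV 4.12 (cv2) and the standard library are available. Lean on these libraries where they do the work, as an engineer would, in place of code of your own. Each camera call takes 0.05 s, during which the arm holds its last target. There are 200 camera calls.

## Working session

There is one attempt and no reset: what is moved stays moved. The work goes in short steps, Python scripts to look and compute and a tool call to move; the robot and the scene stay as the last step left them, time stands still between calls to the robot, and variables do not carry over. Pictures are saved under pics/ and viewed, at most 13 in all, crops included, and the job is handed in when it is done.

Besides the shell and the picture viewer there is one more tool, called as name(argument=value, ...), one argument or row to a line, values as JSON. carry_out: Moves the arm, as the interface text tells. Its arguments: {"type":"object","properties":{"increments":{"type":"array","items":{"type":"object","properties":{"xyz":{"type":"array","items":{"type":"number"}},"turn":{"type":"number"},"claw":{"type":"number"}}}},"force":{"type":"number"}},"required":["increments"]}

```bash
mkdir -p pics; cat > h.py <<'E'
import numpy as np, cv2
from scipy.spatial.transform import Rotation as R
from station import robot
def cam(n):
    p=robot.camera_params(n); return p, R.from_rotvec(np.ravel(p['rvec'])).as_matrix(), np.ravel(p['tvec'])
def ray(n,uv,c=None):
    p,Rm,t=c or cam(n); x=(uv[0]-p['cx'])/p['fx']; y=(uv[1]-p['cy'])/p['fy']
    if n=='wrist':
        r=np.hypot(x,y); d=np.array([x/r*np.sin(r),y/r*np.sin(r),np.cos(r)]) if r>1e-9 else np.array([0,0,1.])
    else: d=np.array([x,y,1.])
    return -Rm.T@t, Rm.T@d
def onz(n,uv,z,c=None):
    o,d=ray(n,uv,c); return o+d*(z-o[2])/d[2]
def two(n1,a,n2,b):
    o1,d1=ray(n1,a);o2,d2=ray(n2,b); s=np.linalg.lstsq(np.c_[d1,-d2],o2-o1,rcond=None)[0]
    return (o1+s[0]*d1+o2+s[1]*d2)/2, np.linalg.norm(o1+s[0]*d1-o2-s[1]*d2)
def proj(n,P,c=None):
    p,Rm,t=c or cam(n); q=Rm@np.asarray(P)+t
    return np.array([p['fx']*q[0]/q[2]+p['cx'],p['fy']*q[1]/q[2]+p['cy']])
E
python3 - <<'E'
from h import *
for n in ('scene','top'):
    im=robot.snapshot(n); cv2.imwrite(f'pics/{n}0.png',im)
    p,Rm,t=cam(n); print(n,p['fx'],-Rm.T@t, Rm[2])
s=robot.get_state(); print(s)
E
```

```text
scene 490.02742851261786 [ 1.22131841 -0.93905753  0.86319951] [-0.53798849  0.62346694 -0.56732474]
top 510.5706184079555 [ 0.2061657  -0.13227493  1.71192191] [ 0.19693726 -0.00571899 -0.98039941]
{'clock': 0.1, 'q': array([-1.35722761,  0.41179036, -0.01271252,  1.59691579,  0.00560463,
        1.13427025, -0.08221464]), 'dq': array([ 1.86431738e-05, -7.78667868e-04, -1.36415941e-05, -1.53229074e-03,
       -1.45047954e-04,  1.04165366e-04,  2.78134498e-04]), 'joint_torque': array([ 2.03118791e-03, -5.89092243e+01,  6.43392708e-01, -2.91714710e+01,
       -5.38748852e-02,  1.44660639e-02,  7.12063957e-05]), 'eef_pos': array([0.17370282, 0.59993757, 0.22192981]), 'ee_rot': array([-4.41107352e-01, -3.11037795e+00,  2.11267137e-03]), 'force': array([-0.35526894,  0.14269143, -0.2438368 ]), 'wrist_torque': array([0.05317459, 0.01961003, 0.00862003]), 'gripper_force': 0.0, 'grip_width': 0.08789875515994333}
```

View pics/scene0.png

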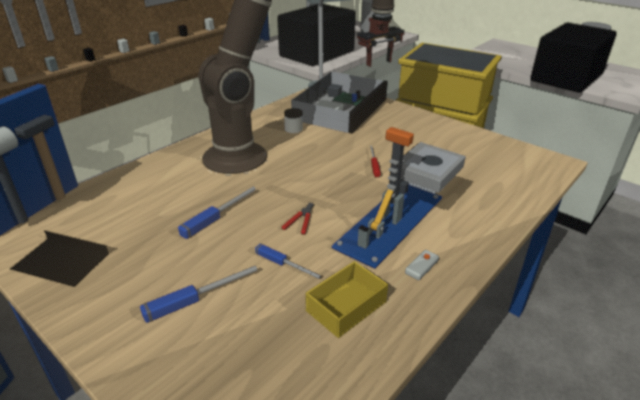

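View pics/top0.png

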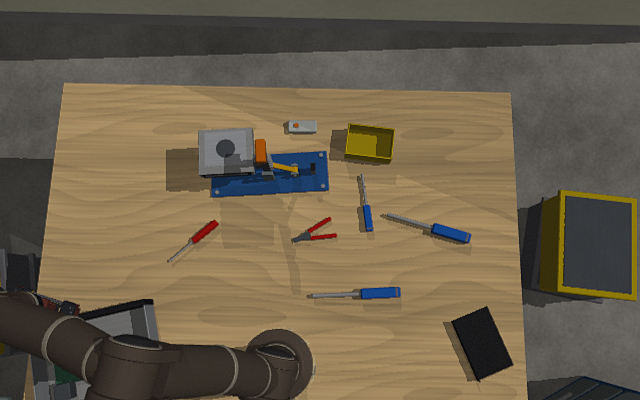

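The scene view shows the lift at about (390,215), orange handle at (399,137), and three blue rods. The smallest rod is at (290,262). In the top view the rod handle is at (367,218) with its tip at (361,176), the lift plate spans (211–328, 152–197), and the orange handle is at (260,150).

```bash
cat > m.py <<'E'
from h import *
im=cv2.imread('pics/top0.png'); hsv=cv2.cvtColor(im,cv2.COLOR_BGR2HSV)
blue=cv2.inRange(hsv,(100,120,60),(125,255,255))
n,l,st,ce=cv2.connectedComponentsWithStats(blue)
for i in range(1,n):
    if st[i,4]<60: continue
    pts=np.argwhere(l==i)[:,::-1].astype(np.float32); r=cv2.minAreaRect(pts)
    print(st[i],ce[i].round(1),'box',cv2.boxPoints(r).round(1).tolist())
    if abs(ce[i][0]-367)<8: print('rod handle',[onz('top',b,0.024).round(4).tolist() for b in cv2.boxPoints(r)])
    if 220<ce[i][0]<320:
        w=np.array([onz('top',q,.012)[:2] for q in pts]); hu=cv2.convexHull(w.astype(np.float32)); rr=cv2.minAreaRect(w.astype(np.float32)); print('plate',rr, cv2.boxPoints(rr).round(4).tolist())
org=cv2.inRange(hsv,(5,180,120),(16,255,255)); 
s=cv2.imread('pics/scene0.png'); hs=cv2.cvtColor(s,cv2.COLOR_BGR2HSV); o2=cv2.inRange(hs,(5,180,120),(16,255,255))
for nm,m in(('top',org),('scene',o2)):
    n,l,st,ce=cv2.connectedComponentsWithStats(m); i=1+st[1:,4].argmax(); print(nm,st[i],ce[i])
    if nm=='top': 
        a=ce[i];r=cv2.minAreaRect(np.argwhere(l==i)[:,::-1].astype(np.float32)); print([onz('top',b,0.293).round(4).tolist() for b in cv2.boxPoints(r)])
    else: print('handle',two('top',a,'scene',ce[i]))
cr=np.hstack([cv2.resize(im[120:245,190:390],(800,500),interpolation=cv2.INTER_CUBIC)]); cv2.imwrite('pics/crop0.png',cr)
E
python3 m.py
```

```text
[ 212  151  117   46 2927] [278.  177.4] box [[209.6999969482422, 157.8000030517578], [325.8999938964844, 150.8000030517578], [328.29998779296875, 189.6999969482422], [212.0, 196.6999969482422]]
plate ((0.626182496547699, 0.05068884789943695), (0.13790585100650787, 0.3950389325618744), 4.7283172607421875) [[0.5411999821662903, 0.2418999969959259], [0.5737000107765198, -0.1518000066280365], [0.7111999988555908, -0.1404999941587448], [0.678600013256073, 0.2531999945640564]]
[363 205  10  23 153] [367.4 216. ] box [[362.5, 205.39999389648438], [369.1000061035156, 204.39999389648438], [372.29998779296875, 226.8000030517578], [365.70001220703125, 227.8000030517578]]
rod handle [[0.5198, -0.2675, 0.024], [0.5235, -0.2897, 0.024], [0.4477, -0.3005, 0.024], [0.4441, -0.2786, 0.024]]
[432 223  35  19 336] [449.2 232.1] box [[431.29998779296875, 231.8000030517578], [434.1000061035156, 222.39999389648438], [467.0, 232.3000030517578], [464.20001220703125, 241.6999969482422]]
[361 287  35  12 351] [378.  292.6] box [[360.6000061035156, 288.3999938964844], [394.8999938964844, 286.70001220703125], [395.3999938964844, 296.70001220703125], [361.1000061035156, 298.3999938964844]]
top [256 139  10  23 208] [260.20673077 149.89423077]
[[0.659, 0.0635, 0.293], [0.6596, 0.0375, 0.293], [0.5936, 0.0347, 0.293], [0.5931, 0.0605, 0.293]]
scene [387 129  25  16 265] [398.88679245 136.23018868]
handle (array([0.62918431, 0.05053303, 0.27875508]), np.float64(0.0036765365558745766))
```

View pics/crop0.png

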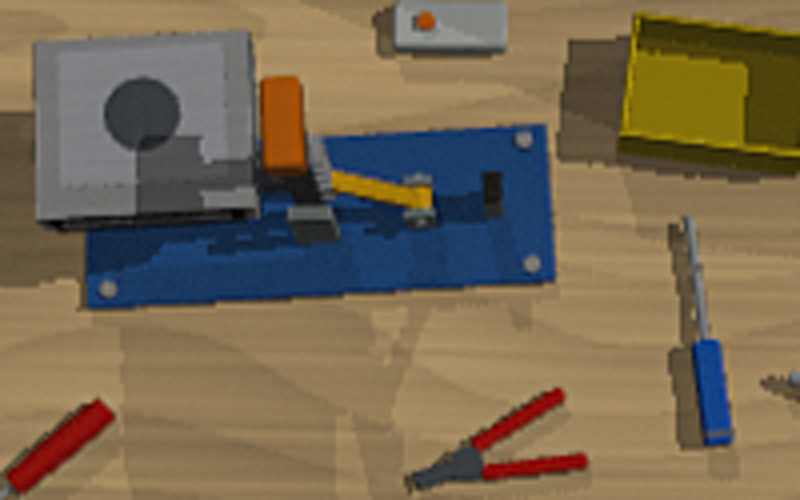

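The crop shows the plate edges clearly. The pawl leans toward the mast (crop 335–430, 180–200), the stop post is at (492,195), and the rod tip is at (687,215). I'll move above the handle now.

carry_out(
  increments=[
    {"xyz": [-0.0295,-0.02,-0.013],"turn": 0,"claw": 0.4},
    {"xyz": [-0.059,-0.04,-0.026],"turn": 0,"claw": 0.4},
    {"xyz": [-0.0885,-0.06,-0.039],"turn": 0,"claw": 0.4},
    {"xyz": [-0.118,-0.08,-0.052],"turn": 0,"claw": 0.4},
    {"xyz": [-0.1475,-0.1,-0.065],"turn": 0,"claw": 0.4},
  ],
)

```text
clock: 0.52
eef_pos: [0.2884, 0.4616, 0.2878]
ee_rot: [-0.441, -3.11, 0.001]
force: [1.4, 0.2, 0.3]
grip_width: 0.0579
gripper_force: 0.0
```

carry_out(
  increments=[
    {"xyz": [-0.0295,-0.02,-0.013],"turn": 0,"claw": 0.4},
    {"xyz": [-0.059,-0.04,-0.026],"turn": 0,"claw": 0.4},
    {"xyz": [-0.0885,-0.06,-0.039],"turn": 0,"claw": 0.4},
    {"xyz": [-0.118,-0.08,-0.052],"turn": 0,"claw": 0.4},
    {"xyz": [-0.1475,-0.1,-0.065],"turn": 0,"claw": 0.4},
  ],
)

```text
clock: 0.93
eef_pos: [0.4022, 0.3245, 0.3532]
ee_rot: [-0.441, -3.11, 0.0]
force: [-0.1, 0.5, 0.5]
grip_width: 0.0527
gripper_force: 0.0
```

carry_out(
  increments=[
    {"xyz": [-0.0295,-0.02,0],"turn": 0,"claw": 0.4},
    {"xyz": [-0.059,-0.04,0],"turn": 0,"claw": 0.4},
    {"xyz": [-0.0885,-0.06,0],"turn": 0,"claw": 0.4},
    {"xyz": [-0.118,-0.08,0],"turn": 0,"claw": 0.4},
    {"xyz": [-0.1475,-0.1,0],"turn": 0,"claw": 0.4},
  ],
)

```text
clock: 1.35
eef_pos: [0.5161, 0.1875, 0.3525]
ee_rot: [-0.441, -3.11, 0.0]
force: [0.6, 1.0, -0.4]
grip_width: 0.0528
gripper_force: 0.0
```

carry_out(
  increments=[
    {"xyz": [-0.0295,-0.02,0],"turn": -0.09,"claw": 0.4},
    {"xyz": [-0.059,-0.04,0],"turn": -0.18,"claw": 0.4},
    {"xyz": [-0.0885,-0.06,0],"turn": -0.27,"claw": 0.4},
    {"xyz": [-0.118,-0.08,0],"turn": -0.36,"claw": 0.4},
    {"xyz": [-0.1475,-0.1,0],"turn": -0.36,"claw": 0.4},
  ],
)

```text
clock: 1.77
eef_pos: [0.63, 0.0506, 0.3523]
ee_rot: [0.132, -3.138, -0.0]
force: [-0.1, 0.8, 0.3]
grip_width: 0.0527
gripper_force: 0.0
```

```bash
python3 - <<'E'
from h import *
s=robot.get_state(); print(s['clock'],s['eef_pos'],R.from_rotvec(s['ee_rot']).as_matrix().round(4).tolist(),s['force'],s['q'])
c=cam('wrist'); im=robot.snapshot('wrist'); cv2.imwrite('pics/w1.png',im); print(c[0]['fx'],-c[1].T@c[2],c[1][2])
hsv=cv2.cvtColor(im,cv2.COLOR_BGR2HSV); m=cv2.inRange(hsv,(5,180,110),(16,255,255))
n,l,st,ce=cv2.connectedComponentsWithStats(m); i=1+st[1:,4].argmax(); print(st[i],ce[i],'handle top c',onz('wrist',ce[i],.293,c))
r=cv2.minAreaRect(np.argwhere(l==i)[:,::-1].astype(np.float32)); print([onz('wrist',b,.293,c).round(4).tolist() for b in cv2.boxPoints(r)])
E
```

```text
1.7667 [0.63002822 0.05057571 0.35227941] [[-0.9965, -0.084, -0.0006], [-0.084, 0.9965, 0.0], [0.0006, 0.0001, -1.0]] [-0.14473568  0.7748053   0.26711464] [-0.40468652  0.35750682  0.35373279  1.40097379 -0.12329344  1.40536814
  1.60371667]
309.70691628693146 [0.551009   0.04512286 0.51406694] [ 0.28773768  0.02406076 -0.95740697]
[ 297  165   39   87 3022] [316.20880212 208.74420913] handle top c [0.62469235 0.05009696 0.293     ]
[[0.5926, 0.0335, 0.293], [0.5903, 0.0609, 0.293], [0.6587, 0.0678, 0.293], [0.6613, 0.0378, 0.293]]
```

View pics/w1.png

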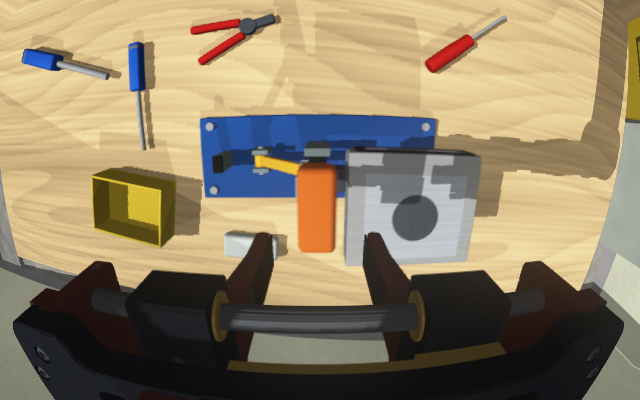

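Handle at (316,209) in the wrist view, between the fingers and aligned. The load is right next to it (345–480), so I'll check the load's top height.

```bash
python3 - <<'E'
from h import *
print(two('top',(190+142/4,120+114/4),'wrist',(415,218)))
print(two('top',(190+250/4,120+35/4),'wrist',(469,262)), two('top',(190+252/4,120+212/4),'wrist',(347,152)))
E
```

```text
(array([0.68346164, 0.18283551, 0.12333424]), np.float64(0.008888112019894466))
(array([0.59860944, 0.05540929, 0.48109911]), np.float64(0.0543876917270131)) (array([0.6049669 , 0.08633223, 0.11050474]), np.float64(0.014410518866887156))
```

carry_out(
  increments=[
    {"xyz": [0.003,0,0.02],"turn": 0,"claw": 0.4},
    {"xyz": [0.003,0,0.045],"turn": 0,"claw": 0.4},
    {"xyz": [0.003,0,0.07],"turn": 0,"claw": 0.4},
    {"xyz": [0.003,0,0.088],"turn": 0,"claw": 0.4},
    {"xyz": [0.003,0,0.088],"turn": 0,"claw": 0.45},
  ],
)

```text
clock: 2.23
eef_pos: [0.6239, 0.052, 0.2602]
ee_rot: [0.122, -3.132, 0.001]
force: [-0.6, 0.4, -0.5]
grip_width: 0.0491
gripper_force: 0.0
```

carry_out(
  increments=[
    {"xyz": [0,0,0],"turn": 0,"claw": 0.6},
    {"xyz": [0,0,0],"turn": 0,"claw": 0.8},
    {"xyz": [0,0,0],"turn": 0,"claw": 1},
    {"xyz": [0,0,0],"turn": 0,"claw": 1},
    {"xyz": [0,0,0],"turn": 0,"claw": 1},
  ],
  force=35,
)

```text
clock: 2.65
eef_pos: [0.6272, 0.0503, 0.2662]
ee_rot: [-0.121, 3.136, -0.002]
force: [1.1, -4.7, 3.4]
grip_width: 0.0297
gripper_force: 35.0
```

carry_out(
  increments=[
    {"xyz": [0,0,-0.002],"turn": 0,"claw": 1},
    {"xyz": [0,0,-0.004],"turn": 0,"claw": 1},
    {"xyz": [0,0,-0.006],"turn": 0,"claw": 1},
    {"xyz": [0,0,-0.008],"turn": 0,"claw": 1},
    {"xyz": [0,0,-0.01],"turn": 0,"claw": 1},
  ],
)

```text
clock: 3.07
eef_pos: [0.6271, 0.0503, 0.2729]
ee_rot: [-0.121, 3.139, -0.004]
force: [9.1, -5.1, -16.7]
grip_width: 0.0298
gripper_force: 35.0
```

carry_out(
  increments=[
    {"xyz": [0,0,-0.001],"turn": 0,"claw": 1},
    {"xyz": [0,0,-0.002],"turn": 0,"claw": 1},
    {"xyz": [0,0,-0.002],"turn": 0,"claw": 1},
    {"xyz": [0,0,-0.002],"turn": 0,"claw": 1},
    {"xyz": [0,0,-0.002],"turn": 0,"claw": 1},
  ],
)

```text
clock: 3.48
eef_pos: [0.6271, 0.0503, 0.2751]
ee_rot: [-0.121, 3.139, -0.004]
force: [7.8, -5.5, -14.5]
grip_width: 0.0296
gripper_force: 35.0
```

```bash
python3 - <<'E'
from h import *
s=robot.get_state(); print(s['clock'],s['eef_pos'],s['force'])
im=robot.snapshot('scene'); cv2.imwrite('pics/s2.png',im)
hs=cv2.cvtColor(im,cv2.COLOR_BGR2HSV); ys=[]
a=cv2.imread('pics/scene0.png')
def lm(x,lo,hi):
    m=cv2.inRange(cv2.cvtColor(x,cv2.COLOR_BGR2HSV),lo,hi); n,l,st,ce=cv2.connectedComponentsWithStats(m); i=1+st[1:,4].argmax(); return st[i],ce[i]
for x in (a,im): print(lm(x,(5,180,120),(16,255,255)))
print(proj('scene',[.627,.05,.278]),proj('scene',[.627,.05,.288]))
# platform/load image shift
g0=cv2.cvtColor(a,cv2.COLOR_BGR2GRAY);g1=cv2.cvtColor(im,cv2.COLOR_BGR2GRAY)
t=g0[145:190,415:462]; r=cv2.matchTemplate(g1[125:200,410:470],t,cv2.TM_CCOEFF_NORMED); _,v,_,p=cv2.minMaxLoc(r); print(v,p[0]+410-415,p[1]+125-145)
E
```

```text
3.4833 [0.62707659 0.05028032 0.27508641] [  7.83700509  -5.52297146 -14.49146399]
(array([387, 129,  25,  16, 265], dtype=int32), array([398.88679245, 136.23018868]))
(array([400, 131,  13,  11,  63], dtype=int32), array([407.01587302, 136.55555556]))
[398.73594294 136.12428236] [399.09880192 132.64748454]
0.702428936958313 0 -2
```

carry_out(
  increments=[
    {"xyz": [0,0,-0.001],"turn": 0,"claw": 1},
    {"xyz": [0,0,-0.002],"turn": 0,"claw": 1},
    {"xyz": [0,0,-0.003],"turn": 0,"claw": 1},
    {"xyz": [0,0,-0.004],"turn": 0,"claw": 1},
    {"xyz": [0,0,-0.004],"turn": 0,"claw": 1},
  ],
)

```text
clock: 3.95
eef_pos: [0.627, 0.0502, 0.2784]
ee_rot: [0.121, -3.139, 0.004]
force: [9.5, -5.2, -18.2]
grip_width: 0.0299
gripper_force: 35.0
```

carry_out(
  increments=[
    {"xyz": [0,0,0],"turn": 0,"claw": 0.6},
    {"xyz": [0,0,0],"turn": 0,"claw": 0.5},
    {"xyz": [0,0,0],"turn": 0,"claw": 0.4},
    {"xyz": [0,0,0],"turn": 0,"claw": 0.4},
    {"xyz": [0,0,0],"turn": 0,"claw": 0.4},
  ],
)

```text
clock: 4.37
eef_pos: [0.6264, 0.0523, 0.2813]
ee_rot: [-0.124, 3.138, 0.001]
force: [-1.0, -0.8, -0.0]
grip_width: 0.0523
gripper_force: 0.0
```

carry_out(
  increments=[
    {"xyz": [0,0,-0.01],"turn": 0,"claw": 0.4},
    {"xyz": [0,0,-0.03],"turn": 0,"claw": 0.4},
    {"xyz": [0,0,-0.05],"turn": 0,"claw": 0.4},
    {"xyz": [0,0,-0.07],"turn": 0,"claw": 0.4},
    {"xyz": [0,0,-0.08],"turn": 0,"claw": 0.4},
  ],
)

```text
clock: 4.78
eef_pos: [0.627, 0.0518, 0.3643]
ee_rot: [-0.123, 3.135, 0.001]
force: [-0.0, -0.0, 0.7]
grip_width: 0.0525
gripper_force: 0.0
```

```bash
python3 - <<'E'
from h import *
s=robot.get_state(); print(s['clock'],s['eef_pos'],R.from_rotvec(s['ee_rot']).as_matrix().round(3).tolist())
im=robot.snapshot('scene'); cv2.imwrite('pics/s3.png',im)
a=cv2.imread('pics/scene0.png')
g0=cv2.cvtColor(a,cv2.COLOR_BGR2GRAY);g1=cv2.cvtColor(im,cv2.COLOR_BGR2GRAY)
t=g0[145:190,415:462]; r=cv2.matchTemplate(g1[125:200,410:470],t,cv2.TM_CCOEFF_NORMED); _,v,_,p=cv2.minMaxLoc(r); print(v,p[0]+410-415,p[1]+125-145)
m=cv2.inRange(cv2.cvtColor(im,cv2.COLOR_BGR2HSV),(5,180,120),(16,255,255)); n,l,st,ce=cv2.connectedComponentsWithStats(m); i=1+st[1:,4].argmax(); print(st[i],ce[i])
# rod
f=onz('top',(365.8,204.9),.024); t=onz('top',(361.75,173.75),.012); h=onz('top',(367.4,216),.024); print('front',f,'tip',t,'h',h, np.degrees(np.arctan2(*(t-f)[[1,0]])),np.linalg.norm((t-f)[:2]))
c=cam('wrist'); w=robot.snapshot('wrist'); hsv=cv2.cvtColor(w,cv2.COLOR_BGR2HSV); m=cv2.inRange(hsv,(100,120,60),(125,255,255))
n,l,st,ce=cv2.connectedComponentsWithStats(m); cv2.imwrite('pics/w3.png',w)
for i in range(1,n):
    if st[i,4]>150:
        r=cv2.minAreaRect(np.argwhere(l==i)[:,::-1].astype(np.float32)); print(st[i],ce[i],[onz('wrist',b,.024,c).round(3).tolist() for b in cv2.boxPoints(r)])
E
```

```text
4.7833 [0.62698613 0.05181478 0.36425058] [[-0.997, -0.078, 0.004], [-0.078, 0.997, 0.001], [-0.004, 0.001, -1.0]]
0.7998822927474976 0 -3
[388 125  25  16 268] [399.46641791 131.97761194]
front [ 0.52159409 -0.27871925  0.024     ] tip [ 0.63221551 -0.26552838  0.012     ] h [ 0.48388633 -0.28419801  0.024     ] 6.8000356519874305 0.1114051052650708
[131  49  17  43 616] [138.79545455  70.39448052] [[0.445, -0.301, 0.024], [0.447, -0.267, 0.024], [0.525, -0.256, 0.024], [0.525, -0.29, 0.024]]
[ 27  51  38  22 534] [44.47565543 61.33707865] [[0.437, -0.628, 0.024], [0.4, -0.618, 0.024], [0.439, -0.48, 0.024], [0.473, -0.488, 0.024]]
[  202   114   230    81 10393] [297.02472818 144.52314058] [[0.57, -0.146, 0.024], [0.535, 0.236, 0.024], [0.672, 0.259, 0.024], [0.71, -0.144, 0.024]]
```

carry_out(
  increments=[
    {"xyz": [0.0166,-0.0323,0],"turn": -0.025,"claw": 0.4},
    {"xyz": [0.0332,-0.0646,0],"turn": -0.052,"claw": 0.4},
    {"xyz": [0.0498,-0.0969,0],"turn": -0.052,"claw": 0.4},
    {"xyz": [0.0664,-0.1292,0],"turn": -0.052,"claw": 0.4},
    {"xyz": [0.083,-0.1615,0],"turn": -0.052,"claw": 0.4},
  ],
)

```text
clock: 5.3
eef_pos: [0.5548, -0.1169, 0.3595]
ee_rot: [0.205, -3.133, -0.001]
force: [0.2, -0.7, -0.6]
grip_width: 0.053
gripper_force: 0.0
```

carry_out(
  increments=[
    {"xyz": [0.015,-0.033,0.02],"turn": 0,"claw": 0.4},
    {"xyz": [0.03,-0.066,0.04],"turn": 0,"claw": 0.4},
    {"xyz": [0.045,-0.1,0.06],"turn": 0,"claw": 0.4},
    {"xyz": [0.06,-0.133,0.08],"turn": 0,"claw": 0.4},
    {"xyz": [0.0745,-0.1665,0.1],"turn": 0,"claw": 0.4},
  ],
)

```text
clock: 5.72
eef_pos: [0.5026, -0.2913, 0.259]
ee_rot: [0.205, -3.134, -0.001]
force: [1.7, -0.4, -0.2]
grip_width: 0.0526
gripper_force: 0.0
```

carry_out(
  increments=[
    {"xyz": [0,0,0.035],"turn": 0,"claw": 0.4},
    {"xyz": [0,0,0.07],"turn": 0,"claw": 0.4},
    {"xyz": [0,0,0.105],"turn": 0,"claw": 0.4},
    {"xyz": [0,0,0.135],"turn": 0,"claw": 0.4},
    {"xyz": [0,0,0.16],"turn": 0,"claw": 0.4},
  ],
)

```text
clock: 6.13
eef_pos: [0.5022, -0.2894, 0.0974]
ee_rot: [0.204, -3.132, -0.002]
force: [0.2, -0.6, -0.6]
grip_width: 0.0528
gripper_force: 0.0
```

```bash
python3 - <<'E'
from h import *
s=robot.get_state(); print(s['clock'],s['eef_pos'],R.from_rotvec(s['ee_rot']).as_matrix().round(3).tolist())
c=cam('wrist'); w=robot.snapshot('wrist'); hsv=cv2.cvtColor(w,cv2.COLOR_BGR2HSV); m=cv2.inRange(hsv,(100,120,60),(125,255,255))
n,l,st,ce=cv2.connectedComponentsWithStats(m); cv2.imwrite('pics/w4.png',w)
for i in range(1,n):
    if st[i,4]>150:
        r=cv2.minAreaRect(np.argwhere(l==i)[:,::-1].astype(np.float32)); print(st[i],ce[i],[onz('wrist',b,.024,c).round(3).tolist() for b in cv2.boxPoints(r)])
E
```

```text
6.1333 [ 0.50221065 -0.28938619  0.09735825] [[-0.992, -0.13, -0.003], [-0.13, 0.992, 0.001], [0.003, 0.002, -1.0]]
[  20   83   83   60 2650] [ 59.70716981 112.73622642] [[0.433, -0.639, 0.024], [0.399, -0.609, 0.024], [0.442, -0.479, 0.024], [0.472, -0.497, 0.024]]
[309 126  30   9 244] [323.71311475 130.11065574] [[0.437, -0.303, 0.024], [0.434, -0.282, 0.024], [0.44, -0.281, 0.024], [0.443, -0.303, 0.024]]
[ 309  141   30   94 2674] [323.77823485 186.82872102] [[0.449, -0.302, 0.024], [0.446, -0.28, 0.024], [0.521, -0.269, 0.024], [0.524, -0.293, 0.024]]
[ 565  267   75   51 1658] [608.82750302 286.75150784] [[0.552, 0.01, 0.024], [0.536, 0.203, 0.024], [0.632, 0.34, 0.024], [0.625, 0.077, 0.024]]
```

View pics/w4.png

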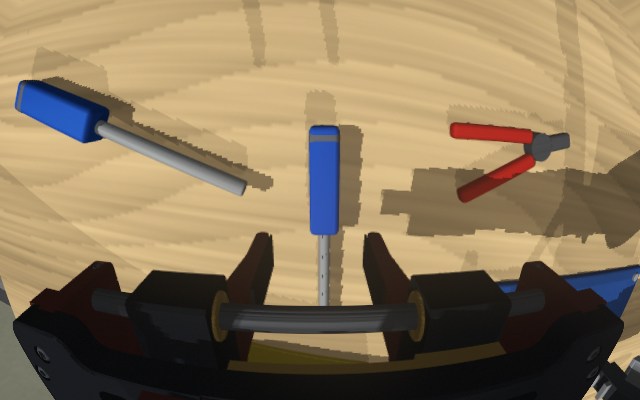

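Wrist view: handle at (324,187), centred and parallel to the fingers, with the big rod well to the left. Next I grasp it 10 mm forward of the handle's centre.

carry_out(
  increments=[
    {"xyz": [0.006,0.003,0.02],"turn": 0,"claw": 0.4},
    {"xyz": [0.012,0.006,0.045],"turn": 0,"claw": 0.4},
    {"xyz": [0.012,0.006,0.07],"turn": 0,"claw": 0.4},
    {"xyz": [0.012,0.006,0.086],"turn": 0,"claw": 0.4},
    {"xyz": [0.012,0.006,0.09],"turn": 0,"claw": 0.4},
  ],
)

```text
clock: 6.6
eef_pos: [0.4895, -0.2847, 0.0083]
ee_rot: [0.204, -3.131, -0.003]
force: [0.1, 0.0, 0.1]
grip_width: 0.0527
gripper_force: 0.0
```

carry_out(
  increments=[
    {"xyz": [0,0,0],"turn": 0,"claw": 0.5},
    {"xyz": [0,0,0],"turn": 0,"claw": 0.7},
    {"xyz": [0,0,0],"turn": 0,"claw": 1},
    {"xyz": [0,0,0],"turn": 0,"claw": 1},
    {"xyz": [0,0,0],"turn": 0,"claw": 1},
  ],
  force=40,
)

```text
clock: 7.02
eef_pos: [0.4921, -0.286, 0.0118]
ee_rot: [-0.205, 3.133, -0.001]
force: [-0.7, -0.3, 3.0]
grip_width: 0.024
gripper_force: 40.0
```

carry_out(
  increments=[
    {"xyz": [0,0,-0.02],"turn": 0,"claw": 1},
    {"xyz": [0,0,-0.05],"turn": 0,"claw": 1},
    {"xyz": [0,0,-0.08],"turn": 0,"claw": 1},
    {"xyz": [0,0,-0.1],"turn": 0,"claw": 1},
    {"xyz": [0,0,-0.1],"turn": 0,"claw": 1},
  ],
)

```text
clock: 7.43
eef_pos: [0.4935, -0.2873, 0.1153]
ee_rot: [-0.203, 3.129, -0.005]
force: [0.1, -1.0, -2.1]
grip_width: 0.0236
gripper_force: 40.0
```

```bash
python3 - <<'E'
from h import *
s=robot.get_state(); print(s['clock'],s['eef_pos'],R.from_rotvec(s['ee_rot']).as_matrix().round(3).tolist(),s['grip_width'])
c=cam('wrist'); w=robot.snapshot('wrist'); cv2.imwrite('pics/w5.png',w); cv2.imwrite('pics/t5.png',robot.snapshot('top'));cv2.imwrite('pics/s5.png',robot.snapshot('scene'))
a=cv2.imread('pics/s5.png')[100:300,220:480]; b=cv2.imread('pics/t5.png')[110:260,200:400]
cv2.imwrite('pics/c5.png',np.hstack([cv2.resize(a,(400,308),interpolation=2),cv2.resize(b,(400,308),interpolation=2)]))
hsv=cv2.cvtColor(w,cv2.COLOR_BGR2HSV); m=cv2.inRange(hsv,(100,120,60),(125,255,255))
n,l,st,ce=cv2.connectedComponentsWithStats(m)
for i in range(1,n):
    if st[i,4]>150 and 280<ce[i][0]<370:
        r=cv2.minAreaRect(np.argwhere(l==i)[:,::-1].astype(np.float32)); print(st[i],ce[i],[onz('wrist',b,s['eef_pos'][2]+.019,c).round(3).tolist() for b in cv2.boxPoints(r)])
E
```

```text
7.4333 [ 0.49346076 -0.28727788  0.11530848] [[-0.992, -0.129, 0.007], [-0.129, 0.992, -0.003], [-0.006, -0.003, -1.0]] 0.023629029346158605
[295 151  46  18 717] [316.90097629 159.92050209] [[0.435, -0.304, 0.134], [0.433, -0.284, 0.134], [0.441, -0.282, 0.134], [0.443, -0.303, 0.134]]
[ 295  179   45  127 5295] [317.75958451 240.07969783] [[0.449, -0.303, 0.134], [0.446, -0.282, 0.134], [0.517, -0.271, 0.134], [0.521, -0.295, 0.134]]
```

View pics/c5.png

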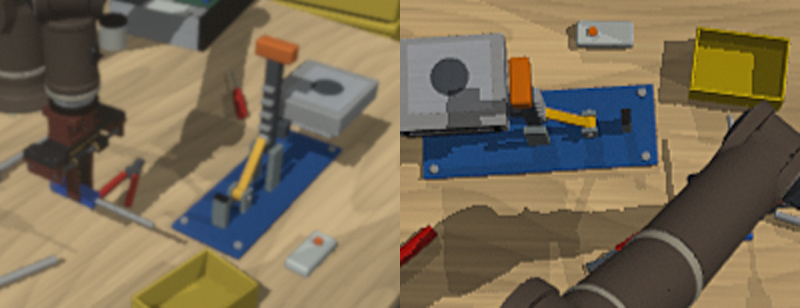

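The rod is held horizontally (left panel), and the carriage stays up. Next I bring the rod to the entry position beside the lift.

carry_out(
  increments=[
    {"xyz": [0.015,0.02,0],"turn": 0,"claw": 1},
    {"xyz": [0.03,0.05,0],"turn": 0.02,"claw": 1},
    {"xyz": [0.035,0.08,0],"turn": 0.04,"claw": 1},
    {"xyz": [0.035,0.112,0],"turn": 0.049,"claw": 1},
    {"xyz": [0.035,0.144,0],"turn": 0.049,"claw": 1},
  ],
)

```text
clock: 8.0
eef_pos: [0.4359, -0.1463, 0.1093]
ee_rot: [0.125, -3.136, -0.001]
force: [1.2, 0.4, -2.1]
grip_width: 0.0234
gripper_force: 40.0
```

carry_out(
  increments=[
    {"xyz": [0,0.035,0],"turn": 0,"claw": 1},
    {"xyz": [-0.005,0.07,0.01],"turn": 0,"claw": 1},
    {"xyz": [-0.015,0.105,0.02],"turn": 0,"claw": 1},
    {"xyz": [-0.025,0.135,0.035],"turn": 0,"claw": 1},
    {"xyz": [-0.032,0.146,0.045],"turn": 0,"claw": 1},
  ],
)

```text
clock: 8.42
eef_pos: [0.4568, 0.0053, 0.0636]
ee_rot: [0.135, -3.136, -0.002]
force: [0.8, 0.6, -2.0]
grip_width: 0.0237
gripper_force: 40.0
```

carry_out(
  increments=[
    {"xyz": [0,0,0],"turn": 0,"claw": 1},
    {"xyz": [0,0,0],"turn": 0,"claw": 1},
    {"xyz": [0,0,0],"turn": 0,"claw": 1},
    {"xyz": [0,0,0],"turn": 0,"claw": 1},
    {"xyz": [0,0,0],"turn": 0,"claw": 1},
  ],
)

```text
clock: 8.83
eef_pos: [0.4578, -0.0007, 0.066]
ee_rot: [-0.124, 3.139, -0.0]
force: [-0.5, -0.3, -1.7]
grip_width: 0.0237
gripper_force: 40.0
```

```bash
python3 - <<'E'
from h import *
s=robot.get_state(); print(s['clock'],s['eef_pos'],R.from_rotvec(s['ee_rot']).as_matrix().round(3).tolist(),s['force'])
cv2.imwrite('pics/t6.png',robot.snapshot('top'));cv2.imwrite('pics/s6.png',robot.snapshot('scene'))
a=cv2.imread('pics/s6.png')[120:270,300:460]; b=cv2.imread('pics/t6.png')[120:240,210:338]
cv2.imwrite('pics/c6.png',np.hstack([cv2.resize(a,(400,375),interpolation=2),cv2.resize(b,(400,375),interpolation=2)]))
O=np.array([.627,.0505,0]);X=np.array([.9968,.0802,0]);Y=np.array([-.0802,.9968,0])
L=lambda x,y,z:O+X*x+Y*y+np.array([0,0,z])
for nm,P in (('pivot',L(0,-.087,.04)),('nose',L(0,-.0163,.124)),('tip',s['eef_pos']+.138*X)):
    u=proj('scene',P);v=proj('top',P); print(nm,P.round(3),((u-[300,120])*2.5).round(),((v-[210,120])*3.125).round()+[400,0])
E
```

```text
8.8333 [ 0.45784637 -0.00070062  0.06604297] [[-0.997, -0.079, 0.0], [-0.079, 0.997, -0.0], [-0.0, -0.0, -1.0]] [-0.51269031 -0.25921482 -1.68683555]
pivot [ 0.634 -0.036  0.04 ] [188. 263.] [664. 156.]
nose [0.628 0.034 0.124] [227. 171.] [591. 139.]
tip [0.595 0.01  0.066] [186. 212.] [618. 184.]
```

View pics/c6.png

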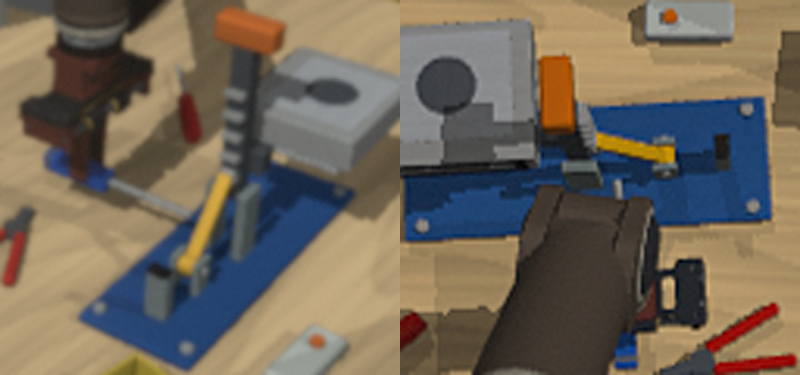

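Predicted pivot, nose and tip pixels match the picture (pawl foot ≈(187,264), nose ≈(229,173), tip ≈(190,214)). I'll insert the rod and do the first part of the arc.

carry_out(
  increments=[
    {"xyz": [-0.005,0,-0.004],"turn": 0,"claw": 1},
    {"xyz": [-0.017,0,-0.004],"turn": 0,"claw": 1},
    {"xyz": [-0.03,0,-0.004],"turn": 0,"claw": 1},
    {"xyz": [-0.043,0,-0.004],"turn": 0,"claw": 1},
    {"xyz": [-0.053,0,-0.004],"turn": 0,"claw": 1},
  ],
)

```text
clock: 9.35
eef_pos: [0.5124, 0.0048, 0.0703]
ee_rot: [-0.127, 3.138, 0.0]
force: [-0.2, -0.1, -2.1]
grip_width: 0.0237
gripper_force: 40.0
```

carry_out(
  increments=[
    {"xyz": [0,0,0],"turn": 0,"claw": 1},
    {"xyz": [0,0,0],"turn": 0,"claw": 1},
    {"xyz": [0,0,0],"turn": 0,"claw": 1},
    {"xyz": [0,0,0],"turn": 0,"claw": 1},
    {"xyz": [0,0,0],"turn": 0,"claw": 1},
  ],
)

```text
clock: 9.77
eef_pos: [0.5102, 0.0047, 0.0698]
ee_rot: [0.127, -3.139, -0.0]
force: [0.3, -0.3, -2.0]
grip_width: 0.0239
gripper_force: 40.0
```

carry_out(
  increments=[
    {"xyz": [0,-0.0015,-0.0025],"turn": 0,"claw": 1},
    {"xyz": [0,-0.0035,-0.005],"turn": 0,"claw": 1},
    {"xyz": [0,-0.0055,-0.0075],"turn": 0,"claw": 1},
    {"xyz": [0,-0.0075,-0.01],"turn": 0,"claw": 1},
    {"xyz": [0,-0.01,-0.0123],"turn": 0,"claw": 1},
  ],
)

```text
clock: 10.18
eef_pos: [0.5116, -0.0052, 0.0824]
ee_rot: [-0.128, 3.139, 0.0]
force: [0.5, 0.1, -3.2]
grip_width: 0.0233
gripper_force: 40.0
```

```bash
python3 - <<'E'
from h import *
s=robot.get_state(); print(s['clock'],s['eef_pos'],s['force'],s['wrist_torque'],s['grip_width'])
d=s['eef_pos']-[.627,.0505,0]; print('lift',d@[.9968,.0802,0],d@[-.0802,.9968,0])
cv2.imwrite('pics/s7.png',robot.snapshot('scene'));b=robot.snapshot('top')[120:240,210:338]
a=cv2.imread('pics/s7.png')[120:270,300:460]
cv2.imwrite('pics/c7.png',np.hstack([cv2.resize(a,(400,375),interpolation=2),cv2.resize(b,(400,375),interpolation=2)]))
E
```

```text
10.1833 [ 0.511598   -0.00518543  0.08236164] [ 0.45083761  0.06316713 -3.18779984] [0.15586648 0.10594647 0.1341657 ] 0.023299955469779823
lift -0.11949868935555673 -0.046251993309974405
```

View pics/c7.png

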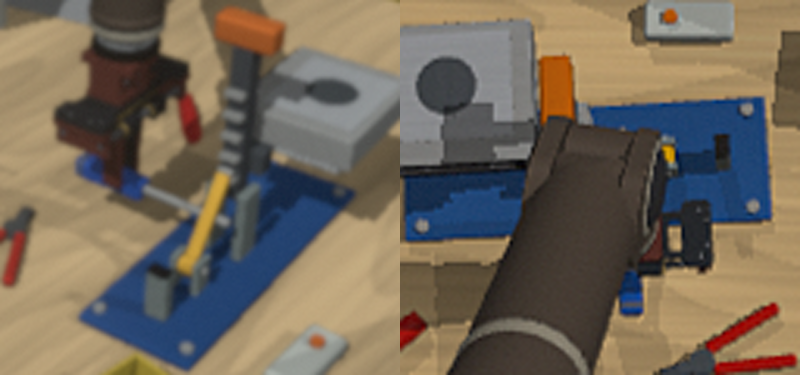

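The rod passes behind the bar, with its tip showing at (225,222). There is light contact of about 1 N. I'll continue the arc past upright.

carry_out(
  increments=[
    {"xyz": [0,-0.0024,-0.0022],"turn": 0,"claw": 1},
    {"xyz": [0,-0.005,-0.0043],"turn": 0,"claw": 1},
    {"xyz": [0,-0.0076,-0.0062],"turn": 0,"claw": 1},
    {"xyz": [0,-0.0104,-0.0079],"turn": 0,"claw": 1},
    {"xyz": [0,-0.0132,-0.0093],"turn": 0,"claw": 1},
  ],
)

```text
clock: 10.7
eef_pos: [0.5126, -0.0187, 0.0915]
ee_rot: [0.127, -3.139, -0.0]
force: [-0.3, 0.4, -2.6]
grip_width: 0.0234
gripper_force: 40.0
```

carry_out(
  increments=[
    {"xyz": [0,-0.003,-0.0014],"turn": 0,"claw": 1},
    {"xyz": [0,-0.006,-0.0026],"turn": 0,"claw": 1},
    {"xyz": [0,-0.009,-0.0037],"turn": 0,"claw": 1},
    {"xyz": [0,-0.0122,-0.0046],"turn": 0,"claw": 1},
    {"xyz": [0,-0.0153,-0.0052],"turn": 0,"claw": 1},
  ],
)

```text
clock: 11.12
eef_pos: [0.5141, -0.034, 0.0967]
ee_rot: [-0.127, 3.139, -0.0]
force: [0.5, 0.0, -2.3]
grip_width: 0.0235
gripper_force: 40.0
```

carry_out(
  increments=[
    {"xyz": [0,-0.0032,-0.0005],"turn": 0,"claw": 1},
    {"xyz": [0,-0.0064,-0.0008],"turn": 0,"claw": 1},
    {"xyz": [0,-0.0096,-0.001],"turn": 0,"claw": 1},
    {"xyz": [0,-0.0128,-0.001],"turn": 0,"claw": 1},
    {"xyz": [0,-0.016,-0.001],"turn": 0,"claw": 1},
  ],
)

```text
clock: 11.53
eef_pos: [0.5153, -0.05, 0.0975]
ee_rot: [-0.127, 3.139, -0.0]
force: [-0.3, -0.4, -1.6]
grip_width: 0.0236
gripper_force: 40.0
```

carry_out(
  increments=[
    {"xyz": [0,-0.003,0],"turn": 0,"claw": 1},
    {"xyz": [0,-0.006,0],"turn": 0,"claw": 1},
    {"xyz": [0,-0.009,0],"turn": 0,"claw": 1},
    {"xyz": [0,-0.009,0],"turn": 0,"claw": 1},
    {"xyz": [0,-0.009,0],"turn": 0,"claw": 1},
  ],
)

```text
clock: 11.95
eef_pos: [0.5159, -0.0587, 0.0975]
ee_rot: [0.127, -3.139, -0.0]
force: [-0.4, -0.3, -2.0]
grip_width: 0.0239
gripper_force: 40.0
```

```bash
python3 - <<'E'
from h import *
s=robot.get_state(); print(s['clock'],s['eef_pos'],s['force'],s['wrist_torque'],s['grip_width'])
d=s['eef_pos']-[.627,.0505,0]; print('lift',d@[.9968,.0802,0],d@[-.0802,.9968,0])
cv2.imwrite('pics/s8.png',robot.snapshot('scene'));b=robot.snapshot('top')[120:240,210:338]
a=cv2.imread('pics/s8.png')[120:270,300:460]
cv2.imwrite('pics/c8.png',np.hstack([cv2.resize(a,(400,375),interpolation=2),cv2.resize(b,(400,375),interpolation=2)]))
E
```

```text
11.95 [ 0.51593796 -0.05868634  0.0975254 ] [-0.40230126 -0.3402616  -2.02703841] [ 0.04720125  0.0356512  -0.01163748] 0.023919566068738005
lift -0.11946338346658031 -0.0999297663699626
```

View pics/c8.png

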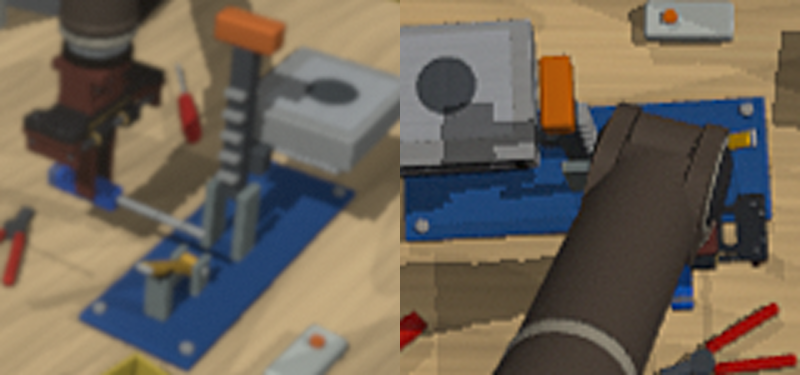

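The pawl now lies back on its stop post at (165,268), clear of the teeth. I'll withdraw the rod and lay it on free bench.

carry_out(
  increments=[
    {"xyz": [0.008,0,-0.006],"turn": 0,"claw": 1},
    {"xyz": [0.022,0,-0.012],"turn": 0,"claw": 1},
    {"xyz": [0.04,0,-0.018],"turn": 0,"claw": 1},
    {"xyz": [0.058,0,-0.02],"turn": 0,"claw": 1},
    {"xyz": [0.07,0,-0.02],"turn": 0,"claw": 1},
  ],
)

```text
clock: 12.47
eef_pos: [0.4442, -0.0643, 0.1182]
ee_rot: [0.127, -3.139, -0.001]
force: [-0.3, -0.5, -1.9]
grip_width: 0.0235
gripper_force: 40.0
```

carry_out(
  increments=[
    {"xyz": [0,-0.025,0],"turn": 0,"claw": 1},
    {"xyz": [0,-0.055,0],"turn": 0,"claw": 1},
    {"xyz": [0,-0.085,0],"turn": 0,"claw": 1},
    {"xyz": [0,-0.12,0],"turn": 0,"claw": 1},
    {"xyz": [0,-0.15,0],"turn": 0,"claw": 1},
  ],
)

```text
clock: 12.88
eef_pos: [0.4579, -0.2153, 0.1182]
ee_rot: [-0.128, 3.138, -0.0]
force: [1.5, 0.6, -2.4]
grip_width: 0.0241
gripper_force: 40.0
```

carry_out(
  increments=[
    {"xyz": [-0.004,-0.025,0],"turn": 0,"claw": 1},
    {"xyz": [-0.01,-0.045,0.01],"turn": 0,"claw": 1},
    {"xyz": [-0.013,-0.052,0.03],"turn": 0,"claw": 1},
    {"xyz": [-0.013,-0.052,0.05],"turn": 0,"claw": 1},
    {"xyz": [-0.013,-0.052,0.07],"turn": 0,"claw": 1},
  ],
)

```text
clock: 13.3
eef_pos: [0.4753, -0.2651, 0.0473]
ee_rot: [-0.126, 3.138, -0.001]
force: [0.1, -0.4, -2.4]
grip_width: 0.0234
gripper_force: 40.0
```

carry_out(
  increments=[
    {"xyz": [0,0,0.01],"turn": 0,"claw": 1},
    {"xyz": [0,0,0.018],"turn": 0,"claw": 1},
    {"xyz": [0,0,0.024],"turn": 0,"claw": 1},
    {"xyz": [0,0,0.028],"turn": 0,"claw": 1},
    {"xyz": [0,0,0.028],"turn": 0,"claw": 1},
  ],
)

```text
clock: 13.72
eef_pos: [0.4756, -0.2643, 0.0195]
ee_rot: [0.128, -3.139, -0.0]
force: [0.5, -0.0, -1.4]
grip_width: 0.0239
gripper_force: 40.0
```

carry_out(
  increments=[
    {"xyz": [0,0,0.002],"turn": 0,"claw": 1},
    {"xyz": [0,0,0.004],"turn": 0,"claw": 1},
    {"xyz": [0,0,0.006],"turn": 0,"claw": 1},
    {"xyz": [0,0,0.007],"turn": 0,"claw": 1},
    {"xyz": [0,0,0.007],"turn": 0,"claw": 1},
  ],
)

```text
clock: 14.13
eef_pos: [0.4755, -0.2644, 0.0125]
ee_rot: [0.128, -3.139, -0.0]
force: [-0.2, -0.0, -2.1]
grip_width: 0.0237
gripper_force: 40.0
```

carry_out(
  increments=[
    {"xyz": [0,0,0],"turn": 0,"claw": 0.7},
    {"xyz": [0,0,0],"turn": 0,"claw": 0.6},
    {"xyz": [0,0,0],"turn": 0,"claw": 0.55},
    {"xyz": [0,0,0],"turn": 0,"claw": 0.5},
    {"xyz": [0,0,0],"turn": 0,"claw": 0.5},
  ],
)

```text
clock: 14.55
eef_pos: [0.4756, -0.2645, 0.0127]
ee_rot: [-0.127, 3.139, -0.0]
force: [0.7, 0.7, -0.5]
grip_width: 0.0437
gripper_force: 0.0
```

carry_out(
  increments=[
    {"xyz": [0,0,-0.01],"turn": 0,"claw": 0.5},
    {"xyz": [0,0,-0.03],"turn": 0,"claw": 0.5},
    {"xyz": [0,0,-0.065],"turn": 0,"claw": 0.5},
    {"xyz": [0,0,-0.1],"turn": 0,"claw": 0.5},
    {"xyz": [0,0,-0.135],"turn": 0,"claw": 0.5},
  ],
)

```text
clock: 14.97
eef_pos: [0.4749, -0.2646, 0.1496]
ee_rot: [0.126, -3.138, 0.0]
force: [1.4, 0.1, -0.5]
grip_width: 0.0439
gripper_force: 0.0
```

carry_out(
  increments=[
    {"xyz": [0,0,-0.035],"turn": 0,"claw": 0.4},
    {"xyz": [0,0,-0.07],"turn": 0,"claw": 0.4},
    {"xyz": [0,0,-0.11],"turn": 0,"claw": 0.4},
    {"xyz": [0,0,-0.15],"turn": 0,"claw": 0.4},
    {"xyz": [0,0,-0.19],"turn": 0,"claw": 0.4},
  ],
)

```text
clock: 15.38
eef_pos: [0.4745, -0.2645, 0.3405]
ee_rot: [-0.126, 3.138, -0.0]
force: [2.1, -1.4, -0.6]
grip_width: 0.0525
gripper_force: 0.0
```

carry_out(
  increments=[
    {"xyz": [-0.0177,0.0302,-0.01],"turn": 0,"claw": 0.4},
    {"xyz": [-0.0354,0.0604,-0.02],"turn": 0,"claw": 0.4},
    {"xyz": [-0.053,0.0906,-0.03],"turn": 0,"claw": 0.4},
    {"xyz": [-0.0707,0.1208,-0.03],"turn": 0,"claw": 0.4},
    {"xyz": [-0.0884,0.151,-0.03],"turn": 0,"claw": 0.4},
  ],
)

```text
clock: 15.8
eef_pos: [0.5516, -0.1056, 0.3693]
ee_rot: [-0.126, 3.137, 0.0]
force: [1.2, -0.2, 0.7]
grip_width: 0.0527
gripper_force: 0.0
```

carry_out(
  increments=[
    {"xyz": [-0.0177,0.0302,0],"turn": 0,"claw": 0.4},
    {"xyz": [-0.0354,0.0604,0],"turn": 0,"claw": 0.4},
    {"xyz": [-0.053,0.0906,0],"turn": 0,"claw": 0.4},
    {"xyz": [-0.0707,0.1208,0],"turn": 0,"claw": 0.4},
    {"xyz": [-0.0884,0.151,0],"turn": 0,"claw": 0.4},
  ],
)

```text
clock: 16.22
eef_pos: [0.6273, 0.0522, 0.3685]
ee_rot: [-0.127, 3.138, -0.0]
force: [0.5, -0.4, 0.1]
grip_width: 0.0528
gripper_force: 0.0
```

```bash
python3 - <<'E'
from h import *
s=robot.get_state(); print(s['clock'],s['eef_pos'],R.from_rotvec(s['ee_rot']).as_matrix().round(3).tolist())
c=cam('wrist'); im=robot.snapshot('wrist'); cv2.imwrite('pics/w9.png',im)
hsv=cv2.cvtColor(im,cv2.COLOR_BGR2HSV); m=cv2.inRange(hsv,(5,180,110),(16,255,255))
n,l,st,ce=cv2.connectedComponentsWithStats(m); i=1+st[1:,4].argmax(); print(st[i],ce[i],'handle top c',onz('wrist',ce[i],.305,c))
E
```

```text
16.2167 [0.62730762 0.05220651 0.36850506] [[-0.997, -0.081, 0.001], [-0.081, 0.997, -0.0], [-0.001, -0.0, -1.0]]
[ 298  168   37   85 2894] [316.18244644 210.35418106] handle top c [0.62478881 0.05189138 0.305     ]
```

View pics/w9.png

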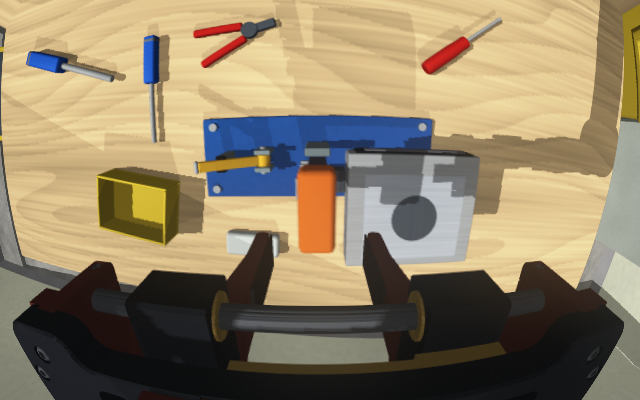

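The rod lies on the bench at (152,85), and the pawl is back at (230,163). I'll grip the handle and lower it slowly.

carry_out(
  increments=[
    {"xyz": [0,-0.001,0.02],"turn": 0,"claw": 0.4},
    {"xyz": [0,-0.001,0.045],"turn": 0,"claw": 0.4},
    {"xyz": [0,-0.001,0.07],"turn": 0,"claw": 0.4},
    {"xyz": [0,-0.001,0.088],"turn": 0,"claw": 0.4},
    {"xyz": [0,-0.001,0.092],"turn": 0,"claw": 0.4},
  ],
)

```text
clock: 16.68
eef_pos: [0.6254, 0.0495, 0.2728]
ee_rot: [0.127, -3.134, 0.002]
force: [0.2, -1.1, -0.5]
grip_width: 0.0527
gripper_force: 0.0
```

carry_out(
  increments=[
    {"xyz": [0,0,0],"turn": 0,"claw": 0.6},
    {"xyz": [0,0,0],"turn": 0,"claw": 0.8},
    {"xyz": [0,0,0],"turn": 0,"claw": 1},
    {"xyz": [0,0,0],"turn": 0,"claw": 1},
    {"xyz": [0,0,0],"turn": 0,"claw": 1},
  ],
  force=35,
)

```text
clock: 17.1
eef_pos: [0.628, 0.0503, 0.2772]
ee_rot: [-0.128, 3.136, 0.001]
force: [0.1, 2.2, 4.7]
grip_width: 0.0296
gripper_force: 35.0
```

carry_out(
  increments=[
    {"xyz": [0,0,0.002],"turn": 0,"claw": 1},
    {"xyz": [0,0,0.005],"turn": 0,"claw": 1},
    {"xyz": [0,0,0.008],"turn": 0,"claw": 1},
    {"xyz": [0,0,0.011],"turn": 0,"claw": 1},
    {"xyz": [0,0,0.014],"turn": 0,"claw": 1},
  ],
)

```text
clock: 17.52
eef_pos: [0.628, 0.0503, 0.2628]
ee_rot: [-0.128, 3.137, 0.001]
force: [-1.0, 0.9, 5.3]
grip_width: 0.0297
gripper_force: 35.0
```

carry_out(
  increments=[
    {"xyz": [0,0,0.003],"turn": 0,"claw": 1},
    {"xyz": [0,0,0.006],"turn": 0,"claw": 1},
    {"xyz": [0,0,0.009],"turn": 0,"claw": 1},
    {"xyz": [0,0,0.012],"turn": 0,"claw": 1},
    {"xyz": [0,0,0.015],"turn": 0,"claw": 1},
  ],
)

```text
clock: 17.93
eef_pos: [0.628, 0.0503, 0.2478]
ee_rot: [-0.128, 3.137, 0.001]
force: [-0.5, 1.4, 5.1]
grip_width: 0.0297
gripper_force: 35.0
```

carry_out(
  increments=[
    {"xyz": [0,0,0.003],"turn": 0,"claw": 1},
    {"xyz": [0,0,0.006],"turn": 0,"claw": 1},
    {"xyz": [0,0,0.009],"turn": 0,"claw": 1},
    {"xyz": [0,0,0.012],"turn": 0,"claw": 1},
    {"xyz": [0,0,0.015],"turn": 0,"claw": 1},
  ],
)

```text
clock: 18.35
eef_pos: [0.628, 0.0503, 0.2328]
ee_rot: [-0.128, 3.137, 0.001]
force: [-0.7, 0.8, 5.3]
grip_width: 0.0302
gripper_force: 35.0
```

carry_out(
  increments=[
    {"xyz": [0,0,0.003],"turn": 0,"claw": 1},
    {"xyz": [0,0,0.006],"turn": 0,"claw": 1},
    {"xyz": [0,0,0.009],"turn": 0,"claw": 1},
    {"xyz": [0,0,0.012],"turn": 0,"claw": 1},
    {"xyz": [0,0,0.015],"turn": 0,"claw": 1},
  ],
)

```text
clock: 18.77
eef_pos: [0.628, 0.0502, 0.2177]
ee_rot: [-0.128, 3.137, 0.001]
force: [-1.5, 1.4, 4.7]
grip_width: 0.0301
gripper_force: 35.0
```

carry_out(
  increments=[
    {"xyz": [0,0,0.002],"turn": 0,"claw": 1},
    {"xyz": [0,0,0.004],"turn": 0,"claw": 1},
    {"xyz": [0,0,0.006],"turn": 0,"claw": 1},
    {"xyz": [0,0,0.008],"turn": 0,"claw": 1},
    {"xyz": [0,0,0.01],"turn": 0,"claw": 1},
  ],
)

```text
clock: 19.18
eef_pos: [0.6279, 0.0502, 0.2068]
ee_rot: [-0.128, 3.137, 0.001]
force: [1.2, 1.5, 4.9]
grip_width: 0.0297
gripper_force: 35.0
```

carry_out(
  increments=[
    {"xyz": [0,0,0.001],"turn": 0,"claw": 1},
    {"xyz": [0,0,0.002],"turn": 0,"claw": 1},
    {"xyz": [0,0,0.003],"turn": 0,"claw": 1},
    {"xyz": [0,0,0.004],"turn": 0,"claw": 1},
    {"xyz": [0,0,0.005],"turn": 0,"claw": 1},
  ],
)

```text
clock: 19.6
eef_pos: [0.628, 0.0503, 0.2044]
ee_rot: [-0.128, 3.136, 0.002]
force: [-7.2, 2.7, 28.8]
grip_width: 0.0296
gripper_force: 35.0
```

carry_out(
  increments=[
    {"xyz": [0,0,-0.001],"turn": 0,"claw": 1},
    {"xyz": [0,0,-0.0015],"turn": 0,"claw": 1},
    {"xyz": [0,0,-0.0015],"turn": 0,"claw": 0.8},
    {"xyz": [0,0,-0.0015],"turn": 0,"claw": 0.5},
    {"xyz": [0,0,-0.0015],"turn": 0,"claw": 0.4},
  ],
)

```text
clock: 20.02
eef_pos: [0.6263, 0.0491, 0.2022]
ee_rot: [0.127, -3.137, 0.001]
force: [-0.6, 0.2, -0.9]
grip_width: 0.0399
gripper_force: 0.0
```

carry_out(
  increments=[
    {"xyz": [0,0,0],"turn": 0,"claw": 0.4},
    {"xyz": [0,0,0],"turn": 0,"claw": 0.4},
    {"xyz": [0,0,-0.015],"turn": 0,"claw": 0.4},
    {"xyz": [0,0,-0.035],"turn": 0,"claw": 0.4},
    {"xyz": [0,0,-0.06],"turn": 0,"claw": 0.4},
  ],
)

```text
clock: 20.43
eef_pos: [0.6261, 0.0495, 0.2617]
ee_rot: [0.127, -3.135, 0.002]
force: [-0.2, -0.3, -0.1]
grip_width: 0.0528
gripper_force: 0.0
```

carry_out(
  increments=[
    {"xyz": [0,0,-0.02],"turn": 0,"claw": 0.4},
    {"xyz": [0,0,-0.04],"turn": 0,"claw": 0.4},
    {"xyz": [0,0,-0.06],"turn": 0,"claw": 0.4},
    {"xyz": [0,0,-0.06],"turn": 0,"claw": 0.4},
    {"xyz": [0,0,-0.06],"turn": 0,"claw": 0.4},
  ],
)

```text
clock: 20.85
eef_pos: [0.6275, 0.0496, 0.3235]
ee_rot: [-0.127, 3.138, 0.0]
force: [-0.7, -0.5, -1.5]
grip_width: 0.0529
gripper_force: 0.0
```

```bash
python3 - <<'E'
from h import *
s=robot.get_state(); print(s['clock'],s['eef_pos'],s['force'])
im=robot.snapshot('scene'); cv2.imwrite('pics/s10.png',im)
m=cv2.inRange(cv2.cvtColor(im,cv2.COLOR_BGR2HSV),(5,180,110),(16,255,255)); n,l,st,ce=cv2.connectedComponentsWithStats(m); i=1+st[1:,4].argmax(); print(st[i],ce[i])
O=np.array([.627,.0505,0])
for z in (.217,.222,.230): print(z,proj('scene',O+[0,0,z]))
E
```

```text
20.85 [0.62753283 0.04960809 0.32346037] [-0.68071642 -0.49940205 -1.51431852]
[385 149  25  16 257] [396.77042802 156.78988327]
0.217 [396.69654811 156.60720662]
0.222 [396.8682619  154.96395541]
0.23 [397.14456754 152.31979042]
```

View pics/s10.png

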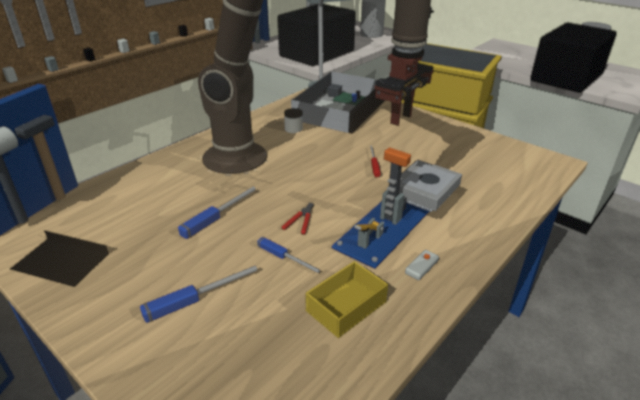

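The handle at (397,157) matches the fully-down height. The pawl is thrown back at (368,228), the rod lies at (288,254), and the other objects look undisturbed.

```bash
python3 -c "
from station import robot
print(robot.finish_job())"
```

```text
the job is handed in; nothing more can be done
None
```

The job is done and handed in at about 21 s: I raised the load about 12 mm, flicked the pawl over with the rod's shaft so it lies on its stop, lowered the load fully, and left the rod on the bench; the last picture shows nothing else moved.

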